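# Point out the dough ingredients in order

## Task

Show a helper what goes into the bread dough, in order of use: point at the yeast tub, then at the honey jar, then at the salt shaker. For each one bring the fingertips straight down to two to four centimetres over the middle of its lid and stay there for two seconds, and do not dip down to the jam jar or the spice jar. Touch and move nothing on the worktop, and finish with the hand raised well above all the jars.

Things in the scene. Friction and masses are not known exactly. Their poses are not given: they have to be found in the camera images.
- yeast_lid (a point): small round light-grey tub with a wider dark-grey flat lid, 72 mm across, 81 mm tall, standing upright and loose among the other four ingredients; to point at first. This point is the middle of the top of its lid, z axis up.
- honey_lid (a point): round amber jar of honey with a yellow screw cap, 62 mm across (cap 52 mm), 118 mm tall, standing upright and loose among the other four ingredients; to point at second. This point is the middle of the top of its lid, z axis up.
- salt_lid (a point): glass salt shaker with a domed grey top, 44 mm across (top 34 mm), 90 mm tall, standing upright and loose among the other four ingredients; to point at third. This point is the middle of the top of its lid, z axis up.
- jam_lid (a point): glass jam jar with a white lid and reddish content, 68 mm across, 84 mm tall, standing upright and loose among the other four ingredients; not to be pointed at. This point is the middle of the top of its lid, z axis up.
- spice_lid (a point): slim glass spice jar with a red cap, 45 mm across, 106 mm tall, standing upright and loose among the other four ingredients; not to be pointed at. This point is the middle of the top of its lid, z axis up. Also keep clear of a coffee mill at the right rear corner (241 mm tall, the tallest) and some lower unlisted things, all under 140 mm tall.
Mind the look-alikes: they are no part of the job. Of the things that look like the part that bears yeast_lid, take the one that is nearest to the robot's base at the start.

How it is judged:
By the outcome, as a careful person would: the job done as asked, in the order asked, and still so for the second after the job is handed in, with the robot touching nothing.
It also fails if it takes over 58 s, if anything falls off the work surface, if the arm or the gripper's body presses on something with over 40 N, if the wrist force passes 120 N, or if a joint passes its speed limit or range.

## Robot

A 6-joint arm with a two-finger parallel gripper is mounted at the origin on a cart in front of the work surface, level with it; the furniture and walls round the work are solid. World frame = base frame: x ahead of the robot, y to its left, z up, the work surface at z = 0. Lengths are in m, angles in degrees, forces in N, time in s.
With the tool pointing down it reaches from about 0.4 to 0.825 m from the base axis. Payload 7 kg.
Tool frame: the origin (TCP) lies at the very end of the fingers, on their centre line; the grasp point (between the pads) lies 19 mm behind it (grasp_offset is the x of the grasp point in the tool frame, in m); x points along the fingers, y is the direction in which the jaws open and shut, and the axes are right-handed (so a half turn about x gives the same grasp; the last joint's range is limited). The gripper opens to 88 mm and grips with 3 to 60 N. Pads are 19 mm wide; open, the fingers measure 130 mm over their backs; the gripper's body (78 mm by 193 mm) begins 47 mm behind the grasp point.
Start: joints at [85.147, 20.546, 0.682, 0, -70.136, -16.507], TCP at [0.246, 0.629, 0.227] pointing down, gripper open.
Joint ranges: [-176.03, 176.03], [-82.01, 121.73], [-58.28, 71.71], [-173.87, 95.51], [-174.79, -0.11], [-173.66, 173.66]. Speed limits (degrees/s): [136.94, 136.94, 172.46, 180, 180, 180].

## Interface

Orientations are given as [roll, pitch, yaw] about the fixed x, y, z axes, in that order (R = Rz(yaw) Ry(pitch) Rx(roll)).
In Python, from plant import get_obs, snapshot, close_job, grasp_offset gives the robot as it stands.
- The arm moves only by the tool carry_out, never from a script. Its argument "series" is a list that holds one entry, the list of rows, each a list of 6 numbers: the shift along the tool's x, y, z in mm, then the turn, a rotation vector about the tool's x, y, z in degrees. A call has 1 to 10 rows; each row is the pose to reach, as a shift and turn from the pose commanded when the call began, along the tool's axes at that moment; what a row does not reach only later rows make up. A row lasts 1/8 s, in which the tool goes at most 62.5 mm and 10.7 degrees, less where a joint would pass 70% of its speed; a pose out of reach is approached as far as the arm can. A call with a gripper value outside its range is refused whole. "hand" is the gripper's target within -1 to 1 (shut at 1, half-way at 0, fully open at -1), set as the call begins (left out, the last holds). The fingers move at their own pace and stop on an object; the grip force is fixed at half the most. Time passes only in rows, so rows that repeat a pose let the fingers close. It gives the time, the measured TCP pose, the force and the opening at its end, in the units of the state.
- get_obs(): the state, without advancing time (a new reading comes with each control period).
- snapshot(name): name is "side" or "top"; returns a dict with "color" (480x640x3 uint8, red, green, blue), "fx", "fy", "cx", "cy" (pixels), "dist_coeffs" ([k1, k2, p1, p2, k3] as OpenCV has them; the pictures are not rectified), "eye" and "attitude" of the camera in the world. Camera axes: x right, y down, z forward; pixel columns grow to the right and rows downward; lengths in m; the calibration is good to about 2 mm. A picture is of the moment at which its call begins. There is no depth.
- close_job(): hands the job in, once; it reports no verdict.
The state is a dict: "clock": time; "joint_pos": joint angles; "qvel": joint speeds; "tau": joint torques, N m; "tool_pos": TCP position; "orientation": TCP orientation; "force": force on the tool from outside, world axes, zero at the start; "moment": the same for the moment, N m; "opening": finger opening in m.
Only numpy, scipy, OpenCV 4.12 (cv2) and the standard library are available. Lean on these libraries where they do the work, as an engineer would, in place of code of your own. Each camera call takes 0.05 s, during which the arm holds its last target.

## Working session

There is one attempt and no reset: what is moved stays moved. The work goes in short steps, Python scripts to look and compute and a tool call to move; the robot and the scene stay as the last step left them, time stands still between calls to the robot, and variables do not carry over. Pictures are saved under pics/ and viewed, and the job is handed in when it is done.

Besides the shell and the picture viewer there is one more tool, called as name([rows], argument=value, ...), one row to a line, values as JSON. carry_out: Moves the arm, as the interface text tells. Its arguments: {"type":"object","properties":{"series":{"type":"array","items":{"type":"array","items":{"type":"array","items":{"type":"number"}}}},"hand":{"type":"number"}},"required":["series"]}

```bash
mkdir -p pics; python3 - <<'E'
from plant import *
import cv2
print(get_obs(),grasp_offset)
for n in("side","top"):
    s=snapshot(n); cv2.imwrite(f"pics/{n}0.png",s["color"][:,:,::-1]); s.pop("color"); print(s)
E
```

```text
{'clock': 0.0, 'joint_pos': array([ 8.51450701e+01,  2.05908230e+01,  6.35019766e-01, -2.02238981e-02,
       -7.01336916e+01, -1.65081148e+01]), 'qvel': array([ 0.0204648 , -0.12980415, -0.01597055,  0.06372465,  0.06331323,
       -0.04908188]), 'tau': array([-1.60184412e-03, -5.82725644e+01,  2.93060732e+01,  6.99739739e+00,
        6.95276249e-03, -1.65095321e-04]), 'tool_pos': array([0.24572141, 0.62818547, 0.22563871]), 'orientation': array([  94.51630587,   89.90850741, -106.85362626]), 'force': array([-0.97718623, -0.19688919,  0.39301725]), 'moment': array([-0.00986056, -0.05408144, -0.02696309]), 'opening': 0.08754029930732997} -0.0188
{'fx': 479.72503384503483, 'fy': 479.72503384503483, 'cx': 315.8783241331645, 'cy': 236.5283500371426, 'dist_coeffs': array([-0.13180473,  0.        ,  0.        ,  0.        ,  0.        ]), 'eye': array([0.52853068, 0.74216674, 0.73800187]), 'attitude': array([-131.01552081,   -0.72356834, -176.50569407])}
{'fx': 524.2604997682218, 'fy': 524.2604997682218, 'cx': 326.73619821262844, 'cy': 241.4501321104839, 'dist_coeffs': array([-0.06241154,  0.        ,  0.        ,  0.        ,  0.        ]), 'eye': array([0.48757666, 0.01260156, 1.26118182]), 'attitude': array([-174.27952538,    0.38172555,  -89.53423082])}
```

View pics/side0.png

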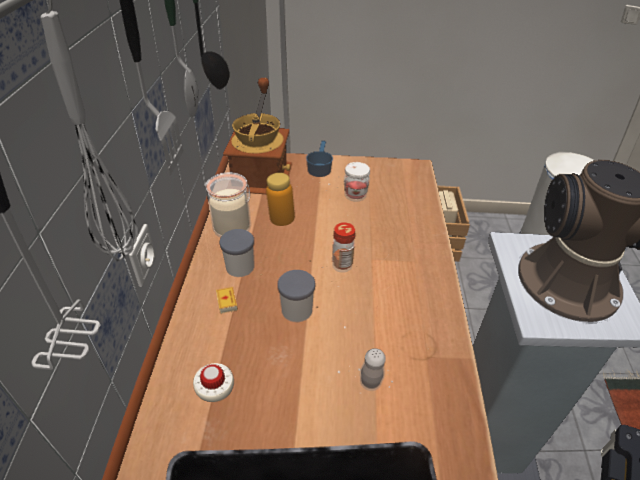

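View pics/top0.png

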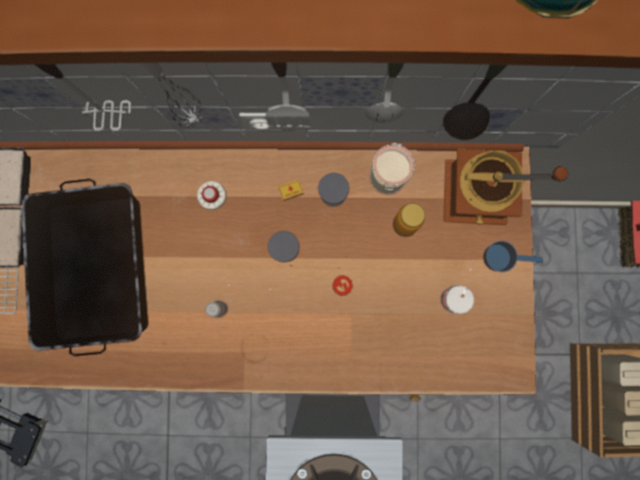

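The top view shows two grey-lidded tubs at (284,247) and (333,189), with the robot base at about (335,480). It also shows the honey at (411,215), salt at (216,309), spice at (342,285) and jam at (459,299). In the side view the same things are at (297,283), (237,240), (279,180), (375,354), (344,230) and (357,170). I'll measure the lids next.

```bash
cat > h.py <<'E'
import numpy as np, cv2
from scipy.spatial.transform import Rotation as R
def ray(s,px):
    K=np.array([[s["fx"],0,s["cx"]],[0,s["fy"],s["cy"]],[0,0,1]])
    u=cv2.undistortPoints(np.array([[px]],float),K,s["dist_coeffs"])[0,0]
    d=R.from_euler('xyz',s["attitude"],degrees=True).as_matrix()@[u[0],u[1],1]
    return s["eye"],d/np.linalg.norm(d)
def plane(s,px,z):
    e,d=ray(s,px); return e+d*(z-e[2])/d[2]
def tri(a,b):
    (e,d),(f,g)=a,b
    t=np.linalg.lstsq(np.c_[d,-g],f-e,rcond=None)[0]
    p,q=e+d*t[0],f+g*t[1]; return (p+q)/2,np.linalg.norm(p-q)
E
python3 - <<'E'
from plant import *
from h import *
t=snapshot("top");s=snapshot("side")
a=cv2.resize(t["color"][170:330,190:490],None,fx=2.6,fy=2.6,interpolation=cv2.INTER_CUBIC)
cv2.imwrite("pics/tc.png",a[:,:,::-1])
a=cv2.resize(s["color"][150:400,200:420],None,fx=2.4,fy=2.4,interpolation=cv2.INTER_CUBIC)
cv2.imwrite("pics/sc.png",a[:,:,::-1])
def blob(img,px,name):
    hsv=cv2.cvtColor(img,cv2.COLOR_RGB2HSV); 
    # pixels near the local colour at seed
    lab=cv2.cvtColor(img,cv2.COLOR_RGB2LAB).astype(int)
    c=np.median(lab[px[1]-1:px[1]+2,px[0]-1:px[0]+2].reshape(-1,3),0)
    m=(np.abs(lab-c)*[.6,1.5,1.5]).max(2)<18
    n,l,st,ce=cv2.connectedComponentsWithStats(m.astype(np.uint8))
    k=l[px[1],px[0]]; 
    cn=max(cv2.findContours((l==k).astype(np.uint8),0,1)[0],key=len)
    print(name,st[k],ce[k].round(1),[np.round(v,1) for v in cv2.fitEllipse(cv2.convexHull(cn))] if len(cn)>5 else '')
    return ce[k]
for n,z,pt,ps in [("yeastA",.081,(284,247),(297,283)),("yeastB",.081,(333,189),(237,240)),("honey",.118,(412,212),(279,181)),("salt",.09,(213,309),(375,354)),("jam",.084,(459,303),(357,170)),("spice",.106,(337,285),(344,235))]:
    ca=blob(t["color"],pt,n);cb=blob(s["color"],ps,n)
    print("  ",plane(t,ca,z).round(3),plane(s,cb,z).round(3),*[np.round(v,3) for v in tri(ray(t,ca),ray(s,cb))])
E
```

```text
yeastA [268 231  31  31 771] [283.2 246. ] [array([283.2, 246. ]), array([30.9, 31.3]), np.float64(98.9)]
yeastA [278 270  37  28 825] [295.9 283.4] [array([295.9, 283.4]), array([27.9, 37.2]), np.float64(87.3)]
   [0.595 0.12  0.081] [0.595 0.124 0.081] [0.595 0.12  0.077] 0.001
yeastB [318 173  31  33 785] [333.1 188.7] [array([333.1, 188.7]), array([30.1, 32.8]), np.float64(1.7)]
yeastB [220 229  34  24 632] [236.1 240.1] [array([236. , 240.1]), array([23.2, 34.1]), np.float64(81.3)]
   [0.727 0.008 0.081] [0.73  0.011 0.081] [0.73  0.008 0.078] 0.004
honey [402 202  23  22 403] [413.  212.6] [array([413. , 212.7]), array([22.1, 22.6]), np.float64(92.2)]
honey [267 173  21  12 194] [276.7 178.6] [array([276.8, 178.6]), array([11.6, 20.3]), np.float64(81.9)]
   [ 0.667 -0.169  0.118] [ 0.666 -0.165  0.118] [ 0.667 -0.169  0.115] 0.001
salt [205 301  14  16 150] [211.8 308.9] [array([211.7, 308.8]), array([12.8, 14.9]), np.float64(6.5)]
salt [367 349  17  17 209] [374.5 356.8] [array([374.6, 356.6]), array([16.1, 16.9]), np.float64(30.7)]
   [0.452 0.276 0.09 ] [0.453 0.286 0.09 ] [0.452 0.279 0.08 ] 0.001
jam [447 286  27  27 543] [459.6 299.4] [array([459.7, 299.2]), array([26.2, 26.8]), np.float64(137.4)]
jam [346 162  24  14 250] [357.3 168.4] [array([357.3, 168.4]), array([13.5, 23.3]), np.float64(93.3)]
   [ 0.477 -0.277  0.084] [ 0.479 -0.276  0.084] [ 0.478 -0.277  0.083] 0.001
spice [333 276  19  19 214] [342.  284.9] [array([342.1, 285. ]), array([18.8, 19. ]), np.float64(133.0)]
spice [335 223  20  13 153] [344.2 229.3] [array([344.4, 229. ]), array([13.1, 19.9]), np.float64(93.0)]
   [ 0.508 -0.013  0.106] [ 0.508 -0.011  0.106] [ 0.508 -0.013  0.104] 0.001
```

View pics/tc.png

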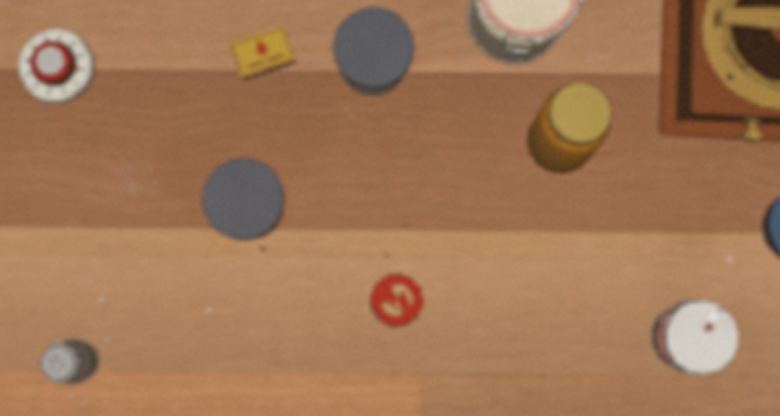

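View pics/sc.png

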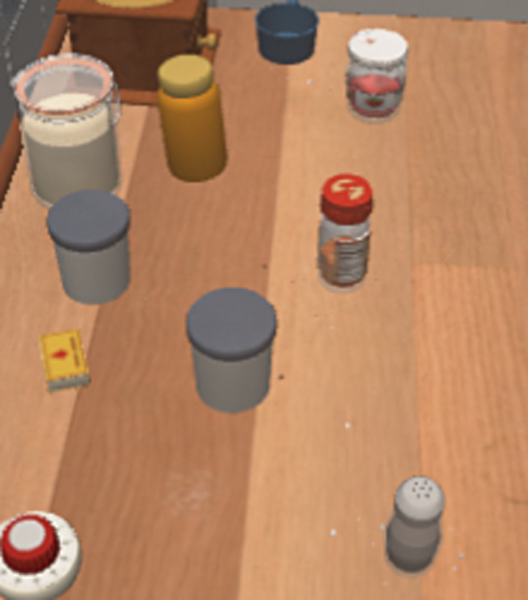

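Both views agree within a few mm. The nearest grey-lidded tub is A, at r=0.61 against 0.73 for the other. Next I'll work out the clearances at the mill and the tool axes.

```bash
python3 - <<'E'
from plant import *
from h import *
t=snapshot("top");s=snapshot("side")
for n,a,z in [("mill box left-front base",(446,218),0.0),("mill tray corner",(457,148),.1),("bowl left",(461,183),.18),("knob",(561,173),.241),("flour",(393,167),.13),("ladle",(467,120),.3),("backedge",(330,145),.03)]:
    print(n,plane(t,a,z).round(3))
print("knob",tri(ray(t,(561,173)),ray(s,(263,84))),"bowl",tri(ray(t,(490,182)),ray(s,(256,130))))
print("ladle",tri(ray(t,(467,120)),ray(s,(216,72))),"whisk tip",tri(ray(t,(190,120)),ray(s,(105,243))))
o=get_obs();Rt=R.from_euler('xyz',o["orientation"],degrees=True).as_matrix()
print(Rt.round(3)); print(o["clock"])
for p in [(.595,.12,.25),(.667,-.169,.25)]: print((Rt.T@(np.array(p)-o["tool_pos"])*1000).round(1))
E
```

```text
mill box left-front base [ 0.673 -0.268  0.   ]
mill tray corner [ 0.82  -0.274  0.1  ]
bowl left [ 0.721 -0.261  0.18 ]
knob [ 0.731 -0.448  0.241]
flour [ 0.767 -0.124  0.13 ]
ladle [ 0.817 -0.245  0.3  ]
backedge [0.844 0.016 0.03 ]
knob (array([ 0.73593581, -0.45773314,  0.21959574]), np.float64(0.0004588903031582263)) bowl (array([ 0.73473228, -0.33160259,  0.14946848]), np.float64(0.007423033795531238))
ladle (array([ 0.80025912, -0.23350973,  0.34211415]), np.float64(0.005324094535822865)) whisk tip (array([0.82545895, 0.28488023, 0.30738617]), np.float64(0.0267207744832443))
[[-0.    -0.364 -0.931]
 [-0.001 -0.931  0.364]
 [-1.     0.001 -0.   ]]
0.3
[ -23.5  346.4 -510.4]
[ -23.4  589.3 -682.7]
```

carry_out([
  [[-10, 10, -15, 0, 0, 0], [-20, 30, -45, 2, 0, 0], [-24, 60, -90, 4, 0, 0], [-24, 94, -140, 7, 0, 0], [-24, 130, -190, 10, 0, 0], [-24, 165, -240, 13, 0, 0], [-24, 200, -292, 16, 0, 0], [-24, 232, -340, 18, 0, 0], [-24, 258, -378, 20, 0, 0], [-24, 272, -400, 20, 0, 0]],
], hand=1)

```text
clock: 1.55
tool_pos: [0.5203, 0.2268, 0.2515]
orientation: [-110.4, 89.9, 28.1]
force: [-0.8, 0.0, 0.2]
opening: 0.0006
```

```bash
cat >> h.py <<'E'
def st(*pts):
    from plant import get_obs
    o=get_obs();M=R.from_euler('xyz',o["orientation"],degrees=True).as_matrix()
    print(round(o["clock"],2),o["tool_pos"].round(4),o["joint_pos"].round(1),o["force"].round(1),round(o["opening"],4),M[:,0].round(3),M[:,1].round(3))
    for p in pts: print((M.T@(np.array(p)-o["tool_pos"])*1000).round(1))
E
python3 -c "
from h import *
st((.595,.12,.25),(.595,.12,.11))"
```

```text
1.55 [0.5203 0.2268 0.2515] [ 43.3   9.5 -11.    0.  -69.4   5.2] [-0.8  0.   0.2] 0.0006 [ 0.001  0.    -1.   ] [-0.663 -0.749 -0.001]
[   1.5   30.4 -126.7]
[ 141.5   30.5 -126.7]
```

carry_out([
  [[1, 5, -22, 0, 0, 0], [1, 12, -55, 0, 0, 0], [1, 22, -90, 0, 0, 0], [1, 28, -115, 0, 0, 0], [1, 30, -126, 0, 0, 0], [1, 30, -126, 0, 0, 0], [1, 30, -126, 0, 0, 0], [1, 30, -126, 0, 0, 0]],
])

```text
clock: 2.55
tool_pos: [0.5937, 0.1245, 0.2498]
orientation: [-91.6, 90.0, 47.1]
force: [-0.4, 0.2, 0.1]
opening: 0.0003
```

```bash
python3 - <<'E'
from h import *
from plant import *
st((.595,.12,.11))
for n in("top","side"): cv2.imwrite(f"pics/{n}1.png",snapshot(n)["color"][:,:,::-1])
E
```

```text
2.55 [0.5937 0.1245 0.2498] [ 30.3  13.4  -6.3  -0.  -70.3  18.4] [-0.4  0.2  0.1] 0.0003 [ 0.  0. -1.] [-0.66  -0.751 -0.   ]
[139.8   2.6  -4. ]
```

View pics/side1.png

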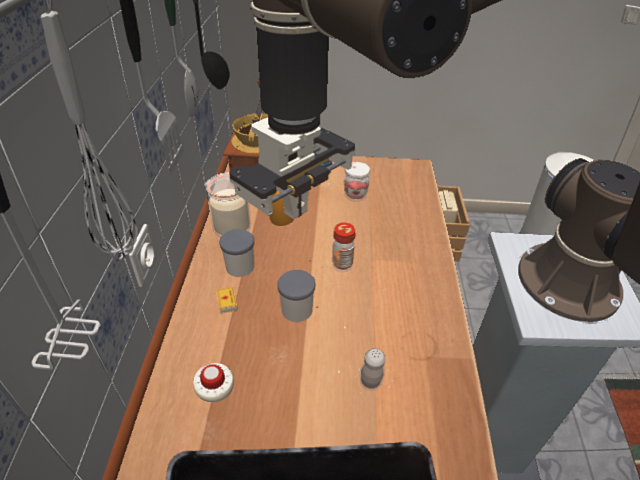

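View pics/top1.png

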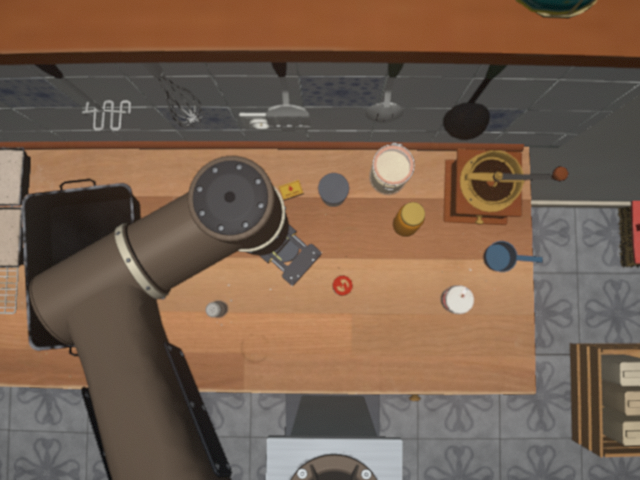

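The side view shows the closed fingertips at about (295,212), straight above tub A at (297,283). Nothing has been disturbed. I'll correct about 4 mm and go straight down to 3 cm above the lid (z≈0.11).

```bash
python3 - <<'E'
from h import *
from plant import *
s=snapshot("side")
for z in(.25,.11):
  K=np.array([[s["fx"],0,s["cx"]],[0,s["fy"],s["cy"]],[0,0,1]]);M=R.from_euler('xyz',s["attitude"],degrees=True).as_matrix()
  rv=cv2.Rodrigues(M.T)[0]; print(cv2.projectPoints(np.array([[.5937,.1245,z]]),rv,-M.T@s["eye"],K,s["dist_coeffs"])[0].ravel())
st((.595,.12,.11))
E
```

```text
[295.46239906 212.63265927]
[296.63805566 272.65787953]
2.7 [0.5938 0.1244 0.2497] [ 30.3  13.4  -6.3  -0.  -70.3  18.4] [ 0.3 -0.3  0.9] 0.0009 [ 0.  0. -1.] [-0.66  -0.751 -0.   ]
[139.7   2.5  -3.7]
```

carry_out([
  [[0, 3, -4, 0, 0, 0], [0, 3, -4, 0, 0, 0], [0, 3, -4, 0, 0, 0], [0, 3, -4, 0, 0, 0]],
])

```text
clock: 3.2
tool_pos: [0.5951, 0.1189, 0.2496]
orientation: [-75.8, 90.0, 62.8]
force: [0.1, 0.0, -0.3]
opening: 0.0007
```

```bash
python3 -c "
from h import *
st((.595,.12,.11))"
```

```text
3.2 [0.5951 0.1189 0.2496] [ 29.7  13.4  -6.3  -0.  -70.3  18.9] [ 0.1  0.  -0.3] 0.0007 [ 0.  0. -1.] [-0.661 -0.75  -0.   ]
[139.6  -0.8   0.8]
```

The tip projection matches the picture, so I'm going straight down and dwelling.

carry_out([
  [[8, 0, 1, 0, 0, 0], [25, 0, 1, 0, 0, 0], [48, 0, 1, 0, 0, 0], [72, 0, 1, 0, 0, 0], [95, 0, 1, 0, 0, 0], [115, 0, 1, 0, 0, 0], [130, 0, 1, 0, 0, 0], [138, 0, 1, 0, 0, 0], [140, 0, 1, 0, 0, 0], [140, 0, 1, 0, 0, 0]],
])

```text
clock: 4.45
tool_pos: [0.5946, 0.1197, 0.11]
orientation: [-120.7, 90.0, 17.9]
force: [0.2, 0.7, 0.4]
opening: 0.0008
```

carry_out([
  [[0, 0, 0, 0, 0, 0], [0, 0, 0, 0, 0, 0], [0, 0, 0, 0, 0, 0], [0, 0, 0, 0, 0, 0], [0, 0, 0, 0, 0, 0], [0, 0, 0, 0, 0, 0], [0, 0, 0, 0, 0, 0], [0, 0, 0, 0, 0, 0], [0, 0, 0, 0, 0, 0], [0, 0, 0, 0, 0, 0]],
])

```text
clock: 5.7
tool_pos: [0.5943, 0.1196, 0.1095]
orientation: [0.0, 90.0, 138.7]
force: [0.2, -0.5, -0.3]
opening: 0.0005
```

```bash
python3 - <<'E'
from h import *
from plant import *
st((.595,.12,.11))
cv2.imwrite(f"pics/side2.png",snapshot("side")["color"][:,:,::-1])
E
```

```text
5.7 [0.5943 0.1196 0.1095] [ 29.8  19.8 -17.   -0.  -53.3  18.8] [ 0.2 -0.5 -0.3] 0.0005 [-0.  0. -1.] [-0.661 -0.751  0.   ]
[-0.5 -0.7 -0.2]
```

View pics/side2.png

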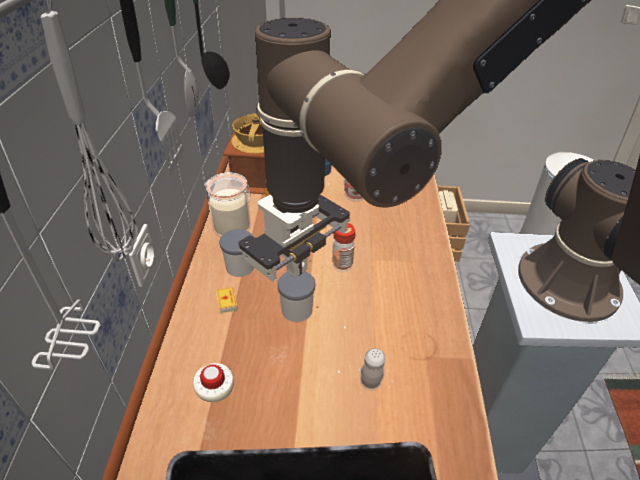

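The fingertips are at about (295,272), centred over tub A's lid at (296,283), with about 29 mm clearance. I'll dwell longer, then go straight up.

carry_out([
  [[0, 0, 0, 0, 0, 0], [0, 0, 0, 0, 0, 0], [0, 0, 0, 0, 0, 0], [0, 0, 0, 0, 0, 0], [0, 0, 0, 0, 0, 0], [0, 0, 0, 0, 0, 0], [0, 0, 0, 0, 0, 0], [0, 0, 0, 0, 0, 0], [0, 0, 0, 0, 0, 0], [0, 0, 0, 0, 0, 0]],
])

```text
clock: 7.0
tool_pos: [0.5943, 0.1196, 0.1096]
orientation: [130.3, 90.0, -91.0]
force: [0.0, -0.3, 0.2]
opening: 0.0004
```

carry_out([
  [[-8, 0, 0, 0, 0, 0], [-25, 0, 0, 0, 0, 0], [-50, 0, 0, 0, 0, 0], [-80, 0, 0, 0, 0, 0], [-105, 0, 0, 0, 0, 0], [-125, 0, 0, 0, 0, 0], [-140, 0, 0, 0, 0, 0], [-150, 0, 0, 0, 0, 0], [-150, 0, 0, 0, 0, 0]],
])

```text
clock: 8.12
tool_pos: [0.5945, 0.1197, 0.2603]
orientation: [-110.9, 89.9, 27.8]
force: [0.3, -0.1, -0.3]
opening: 0.0004
```

```bash
python3 -c "
from h import *
st((.667,-.169,.26))"
```

```text
8.12 [0.5945 0.1197 0.2603] [ 29.8  13.   -5.5   0.  -71.5  18.8] [ 0.3 -0.1 -0.3] 0.0004 [ 0.001  0.001 -1.   ] [-0.661 -0.751 -0.001]
[ 2.000e-01  1.688e+02 -2.451e+02]
```

carry_out([
  [[0, 8, -12, 0, 0, 0], [0, 26, -38, 0, 0, 0], [0, 50, -73, 0, 0, 0], [0, 78, -113, 0, 0, 0], [0, 106, -153, 0, 0, 0], [0, 130, -189, 0, 0, 0], [0, 150, -218, 0, 0, 0], [0, 163, -238, 0, 0, 0], [0, 169, -245, 0, 0, 0], [0, 169, -245, 0, 0, 0]],
])

```text
clock: 9.38
tool_pos: [0.6664, -0.1693, 0.2591]
orientation: [27.4, 90.0, 166.1]
force: [0.1, 0.4, -0.1]
opening: 0.0002
```

carry_out([
  [[0, 0, 0, 0, 0, 0], [0, 0, 0, 0, 0, 0], [0, 0, 0, 0, 0, 0]],
])

```text
clock: 9.75
tool_pos: [0.6666, -0.1684, 0.2598]
orientation: [-130.9, 90.0, 7.8]
force: [-0.2, 0.2, -0.1]
opening: 0.0006
```

```bash
python3 - <<'E'
from h import *
from plant import *
st((.667,-.169,.147))
for n in("top","side"): cv2.imwrite(f"pics/{n}3.png",snapshot(n)["color"][:,:,::-1])
E
```

```text
9.75 [ 0.6666 -0.1684  0.2598] [  2.   20.8   5.3  -0.  -74.5  46.7] [-0.2  0.2 -0.1] 0.0006 [ 0.  0. -1.] [-0.66  -0.751 -0.   ]
[112.8   0.2  -0.7]
```

View pics/side3.png

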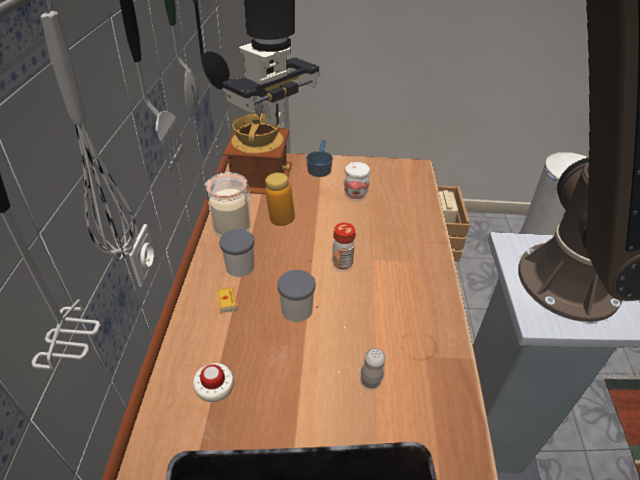

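View pics/top3.png

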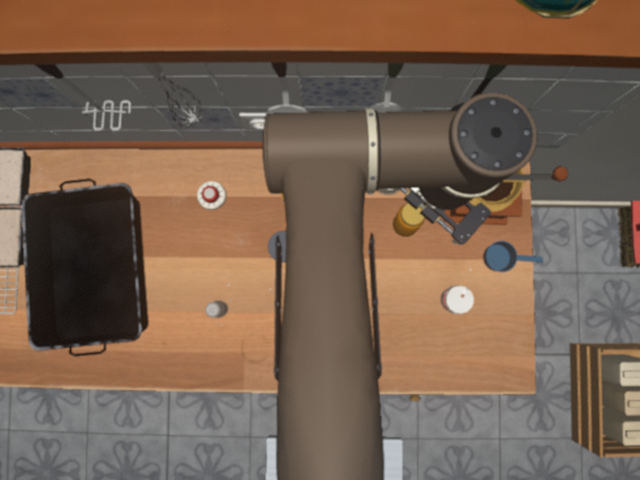

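The side view has the fingers above the honey cap at about (277,178), and the gripper body is clear of the mill, whose bowl is at (256,130). I'll go straight down 113 mm.

carry_out([
  [[6, 0, -1, 0, 0, 0], [20, 0, -1, 0, 0, 0], [38, 0, -1, 0, 0, 0], [58, 0, -1, 0, 0, 0], [78, 0, -1, 0, 0, 0], [94, 0, -1, 0, 0, 0], [106, 0, -1, 0, 0, 0], [112, 0, -1, 0, 0, 0], [113, 0, -1, 0, 0, 0], [113, 0, -1, 0, 0, 0]],
])

```text
clock: 11.1
tool_pos: [0.6677, -0.1699, 0.1472]
orientation: [-145.4, 89.9, -6.8]
force: [1.3, -0.7, -0.5]
opening: 0.0004
```

carry_out([
  [[0, 0, 0, 0, 0, 0], [0, 0, 0, 0, 0, 0], [0, 0, 0, 0, 0, 0], [0, 0, 0, 0, 0, 0], [0, 0, 0, 0, 0, 0], [0, 0, 0, 0, 0, 0], [0, 0, 0, 0, 0, 0], [0, 0, 0, 0, 0, 0], [0, 0, 0, 0, 0, 0], [0, 0, 0, 0, 0, 0]],
])

```text
clock: 12.35
tool_pos: [0.6673, -0.1698, 0.1465]
orientation: [-26.4, 90.0, 112.3]
force: [-0.2, -0.4, 0.1]
opening: 0.0006
```

```bash
python3 - <<'E'
from h import *
from plant import *
st((.667,-.169,.147))
cv2.imwrite(f"pics/side4.png",snapshot("side")["color"][:,:,::-1])
E
```

```text
12.35 [ 0.6673 -0.1698  0.1465] [  1.9  24.9  -3.4  -0.  -61.7  46.7] [-0.2 -0.4  0.1] 0.0006 [-0.  0. -1.] [-0.661 -0.751 -0.   ]
[-0.5 -0.4  0.8]
```

View pics/side4.png

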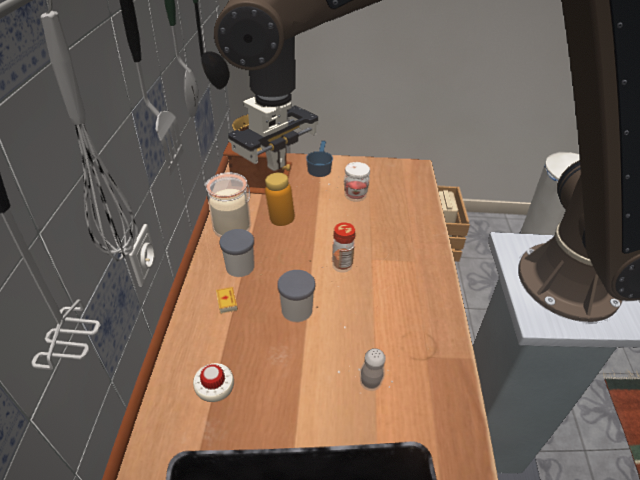

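The fingertips are at about (279,170), just over the cap at (278,179), with no contact. I'll dwell longer and then go up.

carry_out([
  [[0, 0, 0, 0, 0, 0], [0, 0, 0, 0, 0, 0], [0, 0, 0, 0, 0, 0], [0, 0, 0, 0, 0, 0], [0, 0, 0, 0, 0, 0], [0, 0, 0, 0, 0, 0], [0, 0, 0, 0, 0, 0], [0, 0, 0, 0, 0, 0], [0, 0, 0, 0, 0, 0], [0, 0, 0, 0, 0, 0]],
])

```text
clock: 13.65
tool_pos: [0.6673, -0.1698, 0.1466]
orientation: [61.2, 90.0, -160.2]
force: [0.0, 0.4, 0.4]
opening: 0.0004
```

carry_out([
  [[-6, 0, 0, 0, 0, 0], [-20, 0, 0, 0, 0, 0], [-40, 0, 0, 0, 0, 0], [-62, 0, 0, 0, 0, 0], [-84, 0, 0, 0, 0, 0], [-100, 0, 0, 0, 0, 0], [-110, 0, 0, 0, 0, 0], [-114, 0, 0, 0, 0, 0], [-114, 0, 0, 0, 0, 0]],
])

```text
clock: 14.78
tool_pos: [0.6672, -0.1697, 0.2602]
orientation: [22.1, 90.0, 160.7]
force: [0.2, 0.4, -1.1]
opening: 0.0008
```

```bash
python3 -c "
from h import *
st((.452,.278,.26))"
```

```text
14.78 [ 0.6672 -0.1697  0.2602] [  1.9  20.9   5.5  -0.  -74.7  46.7] [ 0.2  0.4 -1.1] 0.0008 [-0.001  0.    -1.   ] [-0.661 -0.751  0.   ]
[ 4.000e-01 -1.939e+02  4.573e+02]
```

carry_out([
  [[0, -4, 10, 0, 0, 0], [0, -14, 33, 0, 0, 0], [0, -29, 68, 0, 0, 0], [0, -46, 108, 0, 0, 0], [0, -63, 149, 0, 0, 0], [0, -81, 190, 0, 0, 0], [0, -98, 231, 0, 0, 0], [0, -115, 272, 0, 0, 0], [0, -133, 313, 0, 0, 0], [0, -149, 352, 0, 0, 0]],
])

```text
clock: 16.02
tool_pos: [0.4995, 0.1764, 0.2606]
orientation: [-66.9, 90.0, 71.8]
force: [1.0, -0.1, -0.1]
opening: 0.0006
```

carry_out([
  [[0, -16, 37, 0, 0, 0], [0, -29, 67, 0, 0, 0], [0, -38, 90, 0, 0, 0], [0, -43, 102, 0, 0, 0], [0, -45, 105, 0, 0, 0], [0, -45, 105, 0, 0, 0], [0, -45, 105, 0, 0, 0], [0, -45, 105, 0, 0, 0]],
])

```text
clock: 17.02
tool_pos: [0.4528, 0.2772, 0.2605]
orientation: [98.1, 90.0, -123.4]
force: [0.6, 0.8, 0.8]
opening: 0.0007
```

```bash
python3 - <<'E'
from h import *
from plant import *
st((.452,.278,.119))
for n in("top","side"): cv2.imwrite(f"pics/{n}5.png",snapshot(n)["color"][:,:,::-1])
E
```

```text
17.02 [0.4528 0.2772 0.2605] [ 52.7   5.7 -14.4   0.  -70.   -4.1] [0.6 0.8 0.8] 0.0007 [-0. -0. -1.] [-0.662 -0.75   0.   ]
[ 1.415e+02 -1.000e-01  1.100e+00]
```

View pics/side5.png

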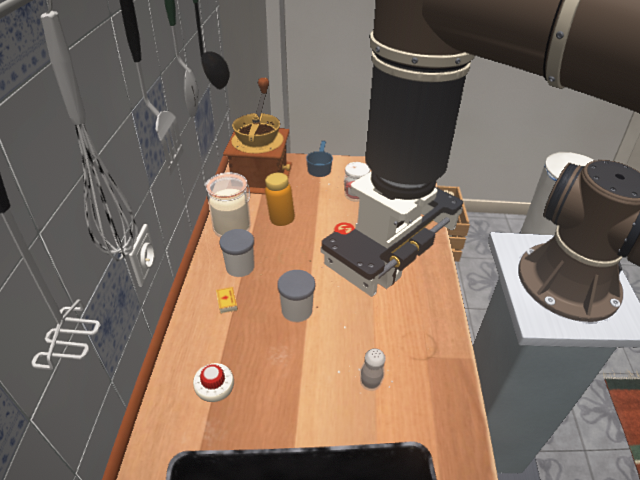

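The hand is above the shaker at (374,356), all the jars are unmoved, and the pose agrees within 1 mm. I'll go straight down 141 mm.

carry_out([
  [[8, 0, 1, 0, 0, 0], [25, 0, 1, 0, 0, 0], [48, 0, 1, 0, 0, 0], [72, 0, 1, 0, 0, 0], [95, 0, 1, 0, 0, 0], [115, 0, 1, 0, 0, 0], [130, 0, 1, 0, 0, 0], [139, 0, 1, 0, 0, 0], [141, 0, 1, 0, 0, 0], [141, 0, 1, 0, 0, 0]],
])

```text
clock: 18.38
tool_pos: [0.452, 0.2787, 0.1199]
orientation: [-96.6, 90.0, 42.0]
force: [-0.1, -0.5, 1.2]
opening: 0.0007
```

carry_out([
  [[0, 0, 0, 0, 0, 0], [0, 0, 0, 0, 0, 0], [0, 0, 0, 0, 0, 0], [0, 0, 0, 0, 0, 0], [0, 0, 0, 0, 0, 0], [0, 0, 0, 0, 0, 0], [0, 0, 0, 0, 0, 0], [0, 0, 0, 0, 0, 0], [0, 0, 0, 0, 0, 0], [0, 0, 0, 0, 0, 0]],
])

```text
clock: 19.62
tool_pos: [0.4517, 0.2785, 0.1196]
orientation: [-108.7, 90.0, 30.0]
force: [-0.4, -0.3, 0.4]
opening: 0.0004
```

```bash
python3 - <<'E'
from h import *
from plant import *
st((.452,.278,.119))
a=snapshot("side")["color"][200:420,260:500]
cv2.imwrite(f"pics/side6.png",cv2.resize(a,None,fx=2.5,fy=2.5,interpolation=2)[:,:,::-1])
E
```

```text
19.62 [0.4517 0.2785 0.1196] [ 52.8  12.6 -25.8   0.  -51.6  -4.2] [-0.4 -0.3  0.4] 0.0004 [ 0.  0. -1.] [-0.661 -0.751 -0.   ]
[ 0.6  0.2 -0.5]
```

View pics/side6.png

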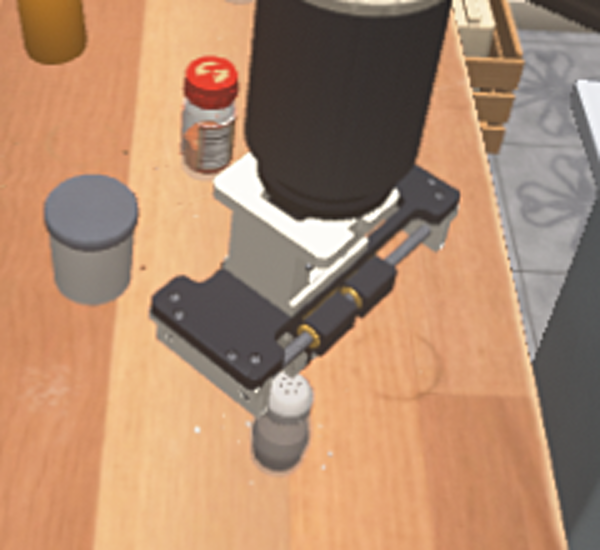

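The shaker is undisturbed with its dome at pixel (376,353). The closed fingers come down just above it and are partly hidden by the gripper bar, as expected. I'll finish the dwell and rise well above everything.

carry_out([
  [[0, 0, 0, 0, 0, 0], [0, 0, 0, 0, 0, 0], [0, 0, 0, 0, 0, 0], [0, 0, 0, 0, 0, 0], [0, 0, 0, 0, 0, 0], [0, 0, 0, 0, 0, 0], [0, 0, 0, 0, 0, 0], [0, 0, 0, 0, 0, 0], [0, 0, 0, 0, 0, 0], [0, 0, 0, 0, 0, 0]],
])

```text
clock: 20.92
tool_pos: [0.4517, 0.2784, 0.1196]
orientation: [152.8, 90.0, -68.6]
force: [-0.3, -1.1, -0.4]
opening: 0.0003
```

carry_out([
  [[-8, 0, 0, 0, 0, 0], [-25, 0, 0, 0, 0, 0], [-50, 0, 0, 0, 0, 0], [-80, 0, 0, 0, 0, 0], [-110, 0, 0, 0, 0, 0], [-140, 0, 0, 0, 0, 0], [-165, 0, 0, 0, 0, 0], [-185, 0, 0, 0, 0, 0], [-195, 0, 0, 0, 0, 0], [-200, 0, 0, 0, 0, 0]],
])

```text
clock: 22.18
tool_pos: [0.4517, 0.2784, 0.3199]
orientation: [-66.5, 90.0, 72.2]
force: [0.4, 0.2, 0.1]
opening: 0.0003
```

carry_out([
  [[0, 0, 0, 0, 0, 0], [0, 0, 0, 0, 0, 0], [0, 0, 0, 0, 0, 0], [0, 0, 0, 0, 0, 0]],
])

```text
clock: 22.68
tool_pos: [0.4517, 0.2784, 0.3192]
orientation: [92.9, 90.0, -128.5]
force: [-0.9, -0.3, 0.5]
opening: 0.0003
```

```bash
python3 - <<'E'
from h import *
from plant import *
st()
cv2.imwrite(f"pics/side7.png",snapshot("side")["color"][:,:,::-1])
E
```

```text
22.68 [0.4517 0.2784 0.3192] [ 52.8   4.1  -8.6  -0.  -77.4  -4.2] [-0.9 -0.3  0.5] 0.0003 [-0. -0. -1.] [-0.661 -0.751  0.001]
```

View pics/side7.png

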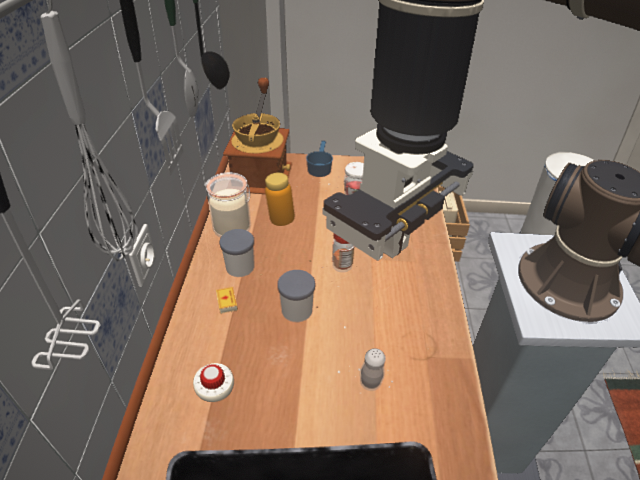

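The hand is up at z=0.32 and every visible item is at its starting pixel: tub (297,290), honey (279,185), salt (374,358).

```bash
python3 -c "
from plant import *
print(close_job())"
```

```text
the job is handed in; nothing more can be done
None
```

I pointed at the yeast tub (the grey-lidded one nearer the base), then the honey jar, then the salt shaker, and handed the job in at about 22.7 s of the 58 s allowed. Each time the closed fingertips went straight down and stayed at least 2.5 s, about 29 mm above the lid. They were within about 1 mm of the lid position I measured; the camera calibration is good to about 2 mm. Between targets the hand travelled at z ≈ 0.26 m and never dipped to the jam or spice jar.

**Last checks:** The hand is at z = 0.32 m, and wrist force readings stayed within noise (under 2 N). Everything visible in the last side picture is where it started, though the gripper partly hid the jam and spice jars there.

**What I could not see directly:** In the picture taken over the salt shaker, the gripper bar hid the fingertips. The position there rests on the arm's pose reading. The shaker's domed top also makes its lid centre a few mm less certain than the other two.

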